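# Lock the check weight on the load-cell arm

## Robot

A 6-joint arm with a two-finger parallel gripper is mounted at the origin on the work surface. World frame = base frame: x ahead of the robot, y to its left, z up, the work surface at z = 0. Lengths are in mm, angles in degrees, forces in N, time in s.
With the tool pointing down it reaches from about 350 to 850 mm from the base axis. Payload 8.1 kg.
Tool frame: the origin (TCP) lies midway between the tips of the shut fingers; the grasp point (between the pads) lies 19 mm behind it; z points along the fingers, y is the direction in which the jaws open and shut (so a half turn about z gives the same grasp; the last joint's range is limited). The gripper opens to 85 mm and grips with 20 to 120 N. Pads are 22 mm wide; open, the fingers measure 114 mm over their backs; the gripper's body (76 mm by 85 mm) begins 54 mm behind the grasp point. The pads swing forward as they close: fully open they stand 13 mm farther back than shut.
Start: joints at [61.513, 7.471, 85.268, -0, 87.261, -4.893], TCP at [240.135, 549.855, 231.292] pointing down, gripper open.
Joint ranges: [-169.43, 169.43], [-51.17, 129.36], [1.28, 143.12], [-76.62, 256.62], [0, 156.53], [-152.29, 152.29]. Speed limits (degrees/s): [136.94, 136.94, 159.86, 180, 180, 180].

## Interface

Orientations are given as [roll, pitch, yaw] about the fixed x, y, z axes, in that order (R = Rz(yaw) Ry(pitch) Rx(roll)).
In Python, from bench import telemetry, snapshot, camera_params, job gives the robot as it stands. The module is installed in compiled form; this text tells all that it offers.
- The arm moves only by the shell command python3 -m jog 'ROWS' [FORCE]. ROWS is JSON, a list that holds one entry, the list of rows, each a list of 7 numbers: the shift along the tool's x, y, z in units of 50 mm (1.0 is 50 mm), then the turn, a rotation vector about the tool's x, y, z in units of 2 pi rad (1.0 is 2 pi rad), then the opening, from 0 (shut) to 1 (fully open). In form: [[[dx, dy, dz, rx, ry, rz, claw], ...]]. A call has 1 to 12 rows; each row shifts and turns the commanded pose from where the row before left it, along the tool's axes as they then stand; what a row does not reach is not made up. A row lasts 1/8 s, in which the tool goes at most 62.5 mm and 10.7 degrees, less where a joint would pass 70% of its speed; a pose out of reach is approached as far as the arm can. A call with a number of a shift or a turn outside -1 to 1 is refused whole. A call with a gripper value outside its range is refused whole. The fingers move at their own pace and stop on an object; FORCE is the grip in N (left out, the last holds). Time passes only in rows, so rows that do not move let the fingers close. It gives the time, the measured TCP pose, the force and the opening at its end, in the units of the state.
- telemetry.sense(): the state, without advancing time (a new reading comes with each control period).
- snapshot(name): name is "scene" or "top" or "wrist"; returns (picture, depth): 480x640x3 uint8, red, green, blue; 480x640 float32, mm along the optical axis (not along the pixel's ray), 0 where there is no reading.
- camera_params(name): a dict with "K" (3x3 intrinsics, pixels), "extrinsics" (4x4, takes a point from camera to world coordinates). Camera axes: x right, y down, z forward; pixel columns grow to the right and rows downward; lengths in mm; the calibration is good to about 2 mm. A picture is of the moment at which its call begins: read the wrist's pose just before it. camera_params takes no time and is no camera call; for the wrist camera it gives the pose at the moment of the call.
- job.hand_in(): hands the job in, once; it reports no verdict.
The state is a dict: "time": time; "joint_pos": joint angles; "qd": joint speeds; "joint_efforts": joint torques, N m; "tool_pos": TCP position; "tcp_rot": TCP orientation; "ft_force": force on the tool from outside, world axes, zero at the start; "wrist_torque": the same for the moment, N m; "finger_gap": finger opening in mm.
Only numpy, scipy, OpenCV 4.12 (cv2) and the standard library are available. Lean on these libraries where they do the work, as an engineer would, in place of code of your own. Each camera call takes 0.05 s, during which the arm holds its last target. There are 200 camera calls.

## Task

Hang the check weight by its sleeve on the sloping arm of the load-cell stand, then push the hitch pin from above fully home through the arm's cross hole in front of it, with its loop towards the arm's free end, and swing the sprung loop over the arm's end until it snaps home underneath. Let go of everything and leave the other things on the desk as they are.

Things in the scene. Friction and masses are not known exactly. Their poses are not given: they have to be found in the camera images.
- check_arm: fixed steel arm of the load-cell stand: a 22 mm square bar, rising 35 degrees (0.61 rad) away from the robot. Origin on its centre line at the collar (36 mm square, 8 mm thick, just behind the origin), 125 mm above the desk. x: along the bar to its free end; y: level, across; z: square to the upper face (which lies at z = 11 mm), 0.61 rad from vertical, leaning back
- bar_end (a point): tip of the arm's free end on its centre line, 85 mm from the collar. The end is rounded: half round of radius 11 mm about a cross axis 74 mm from the collar. The post below and behind the collar is 42 x 50 mm, 110 mm high, on a base plate 150 x 100 x 12 mm
- hole (a point): mouth of the arm's cross hole, on the bar's upper face, 54 mm from the collar and 31 mm from the free end; 12 mm across, right through the 22 mm bar along the arm's z axis (axes as the arm's)
- weight_bore (a point): sleeve centre of the check weight, a loose dark steel piece, about 0.4 to 0.75 kg, standing upright (z up) on the desk. Sleeve 45 mm wide, 32 mm long along x, with a 29 mm square bore through it along x, 50 mm above the underside; the solid foot below is 44 (x) by 64 (y) by 30.5 mm. The same either way round
- weight_tab (a point): gripping point of the weight: middle of the flat grip tab on top of the sleeve, 42 mm above the bore's centre, 92 mm above the underside. The tab is 12 mm thick along x, 34 mm wide along y, from 69.5 to 110.5 mm above the underside
- pin_grip (a point): gripping point of the loose steel hitch pin (0.11 kg), on its axis (z, up), 32 mm above its shoulder's underside. The grip is a bar 12 mm thick along y and 16 mm along x, from 12 to 42 mm above that underside. The pin stands upright in a hole of a wooden block 42 mm high, shoulder on the block's top; the loop sticks out to its +x side
- pin_shoulder (a point): centre of the underside of the hitch pin's 18 mm wide shoulder, on its axis. Below it the shank is 9 mm thick and 34 mm long, its last 6 mm tapered. When home in the arm it lies at the hole's mouth, axes as the arm's
- loop (a joint): angle of the wire loop on the hitch pin, about the pin's y axis; hinge 7 mm to +x of the pin's axis, 8 mm above the shoulder's underside. 0: loop straight out along the pin's +x; negative: leaning up (to -0.7); grows as it swings down; 1.57: home, beside the shank. Slight friction (0.006 N m) keeps it where it is left
- loop_end (a point): middle of the loop's cross wire, 34 mm from the hinge. The loop is a U of 4 mm wire, leg centres 19 mm either side, 42 mm wide over all; it stretches up to 6 mm against a 500 N/m spring. With the pin home in the arm, the cross wire must stretch about 2 mm over the rounded end (at about 1.0 rad), then snaps under the arm
- solid_weight: bystander: solid round weight with a knob, 48 mm wide and 74 mm high, no sleeve; origin under its centre
- plain_pin: bystander: plain headed pin in the other hole of the wooden block (60 x 140 x 42 mm), 72 mm to the side of the hitch pin, 22 mm head 10 mm high; origin under its head
- water: bystander: water bottle 64 mm wide, 200 mm high; origin under its centre
- tea_jar: bystander: jar 68 mm wide, 130 mm high; origin under its centre
- tape: bystander: roll of tape lying flat, 64 mm wide, 24 mm high; origin under its centre
- calculator: bystander: desk calculator 150 x 100 x 18 mm; origin under its centre
- stapler: bystander: stapler 130 x 34 x 45 mm, long along its x; origin under its centre
- mug: bystander: mug 76 mm wide, 85 mm high; origin under its centre
Things that resemble listed ones, but are neither listed nor needed, are in the scene too. What is shaped like the part that bears weight_bore but green or purple is not meant.

How it is judged:
By the outcome, as a careful person would: the job done as asked, in the order asked, and still so for the second after the job is handed in, with the robot touching nothing.
It also fails if it takes over 72 s, if anything falls off the work surface, if the arm or the gripper's body presses on something with over 40 N, if the wrist force passes 120 N, or if a joint passes its speed limit or range.

## Working session

There is one attempt and no reset: what is moved stays moved. The work goes in short steps, Python scripts to look and compute and a shell command to move; the robot and the scene stay as the last step left them, time stands still between calls to the robot, and variables do not carry over. Pictures are saved under pics/ and viewed, about 8 in all and at most 12, crops included, and the job is handed in when it is done.

```bash
mkdir -p pics; ls
cat > h.py <<'E'
import numpy as np, cv2
from bench import telemetry, snapshot, camera_params, job
from scipy.spatial.transform import Rotation as R
def rot(s): return R.from_euler('xyz',s['tcp_rot'],degrees=True)
def snap(n):
    p=camera_params(n); im,d=snapshot(n); return im,d,np.array(p['K']),np.array(p['extrinsics'])
def cloud(d,K,E):
    v,u=np.mgrid[:d.shape[0],:d.shape[1]]
    P=np.stack([(u-K[0,2])/K[0,0]*d,(v-K[1,2])/K[1,1]*d,d,np.ones_like(d)],-1)@E.T
    P[d==0]=np.nan; return P[...,:3]
def proj(p,K,E):
    q=np.linalg.inv(E)@np.append(p,1); q=K@q[:3]; return q[:2]/q[2]
def ray(u,v,K,E,z):
    r=E[:3,:3]@np.linalg.solve(K,[u,v,1]); o=E[:3,3]; return o+r*(z-o[2])/r[2]
def rows(target_pos,target_rot,s=None):
    "shift (units of 50mm) in tool axes and turn (units 2pi) from measured pose"
    s=s or telemetry.sense(); r=rot(s)
    d=r.inv().apply(np.array(target_pos)-s['tool_pos'])/50
    w=(r.inv()*target_rot).as_rotvec()/(2*np.pi)
    return d.round(3),w.round(4)
E
python3 - <<'E'
from h import *
print(telemetry.sense())
for n in ('scene','top'):
    im,d,K,E=snap(n); cv2.imwrite(f'pics/{n}0.png',im[...,::-1]); np.savez(f'{n}0.npz',im=im,d=d,K=K,E=E); print(K,E)
E
```

```text
pics
{'time': 0.0, 'joint_pos': array([ 6.15117600e+01,  7.51539106e+00,  8.53302067e+01, -1.65061511e-04,
        8.72598398e+01, -4.89319832e+00]), 'qd': array([ 0.07124614, -0.02575078, -0.02699067, -0.06632572,  0.08150762,
       -0.00214788]), 'joint_efforts': array([ 3.32274276e-04, -5.69410872e+01, -5.00542295e+01, -9.93064532e-05,
        1.51140679e-02, -6.38841993e-07]), 'tool_pos': array([239.88234946, 549.36485181, 230.23257669]), 'tcp_rot': array([-1.79894933e+02, -8.82941613e-03,  1.56404958e+02]), 'ft_force': array([0.50478817, 0.29695543, 0.18335687]), 'wrist_torque': array([-0.02007703,  0.04062221,  0.00599266]), 'finger_gap': 85.3816546705572}
[[461.17375942   0.         318.4890698 ]
 [  0.         461.17375942 240.92259068]
 [  0.           0.           1.        ]] [[-4.14267720e-01  6.94783517e-01 -5.87926969e-01  1.06542408e+03]
 [ 9.10134781e-01  3.11918340e-01 -2.72693290e-01  2.94383365e+02]
 [-6.07759900e-03 -6.48060810e-01 -7.61564343e-01  9.22752585e+02]
 [ 0.00000000e+00  0.00000000e+00  0.00000000e+00  1.00000000e+00]]
[[615.45175992   0.         327.01903716]
 [  0.         615.45175992 240.82753806]
 [  0.           0.           1.        ]] [[ 1.99700805e-02 -9.97847495e-01  6.24625666e-02  3.74914976e+02]
 [-9.99771745e-01 -1.94560285e-02  8.82725430e-03  6.55972922e+00]
 [-7.59298012e-03 -6.26245902e-02 -9.98008270e-01  1.64692031e+03]
 [ 0.00000000e+00  0.00000000e+00  0.00000000e+00  1.00000000e+00]]
```

View pics/scene0.png

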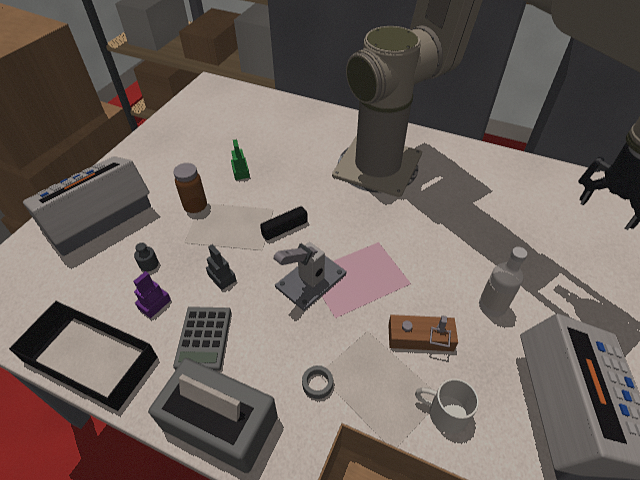

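View pics/top0.png

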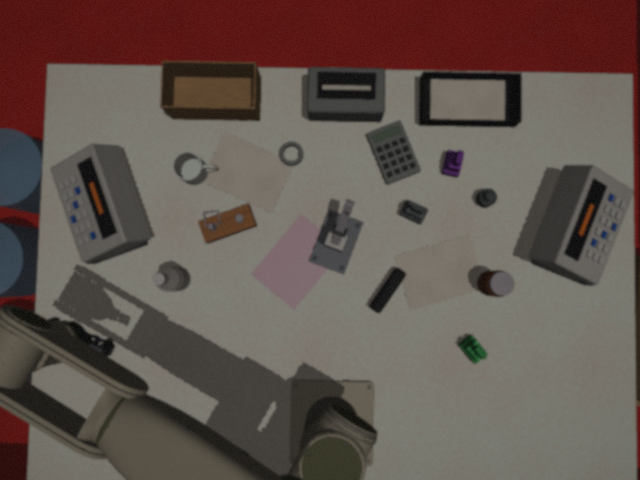

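Candidates for the weight, by scene pixel: dark piece (219,267), purple (150,295), green (240,160), and the round solid weight (146,256). I choose the dark one. For the pin, the one with the loop is at (443,325) and the plain one at (407,325).

Run:
```python
from h import *
z=np.load('scene0.npz'); im,d,K,E=[z[k] for k in ('im','d','K','E')]
c=lambda x,y,w,h:cv2.resize(im[y:y+h,x:x+w],(400,300),interpolation=cv2.INTER_CUBIC)
a=np.hstack([c(190,235,80,60),c(270,230,100,75)]); b=np.hstack([c(385,300,80,60),np.zeros((300,400,3),np.uint8)])
P=cloud(d,K,E)
t=np.load('top0.npz'); T=t['im']; Pt=cloud(t['d'],t['K'],t['E'])
b[:,400:]=cv2.resize(T[175:280,290:430],(400,300),interpolation=cv2.INTER_CUBIC)
cv2.imwrite('pics/crop1.png',np.vstack([a,b])[...,::-1])
def box(P,im,u0,u1,v0,v1,zmin,name):
    Q=P[v0:v1,u0:u1].reshape(-1,3); Q=Q[Q[:,2]>zmin]
    print(name,len(Q),Q.min(0).round(),Q.max(0).round(),Q.mean(0).round(1))
    if len(Q)>5: print(cv2.minAreaRect(Q[:,:2].astype(np.float32)))
for zz in(3,35,75,95): box(Pt,T,392,435,192,230,zz,'w top%d'%zz); box(P,im,200,242,238,292,zz,'w sc%d'%zz)
for zz in(20,60,112,140,160): box(Pt,T,305,370,190,275,zz,'arm top%d'%zz)
for zz in(20,60,112,140,160): box(P,im,270,350,235,310,zz,'arm sc%d'%zz)
for zz in(20,38,50,60,75): box(Pt,T,190,265,195,250,zz,'blk top%d'%zz); box(P,im,380,465,305,365,zz,'blk sc%d'%zz)
```

```text
w top3 740 [ 513. -264.    3.] [ 614. -150.  117.] [ 558.8 -203.8   37.1]
((563.59228515625, -207.54600524902344), (100.10111236572266, 113.30432891845703), 1.0176149606704712)
w sc3 870 [ 432. -319.    3.] [ 607. -143.  114.] [ 559.5 -201.4   46.5]
((523.4918823242188, -231.9719696044922), (177.29356384277344, 107.06965637207031), 30.666542053222656)
w top35 280 [ 530. -235.   35.] [ 588. -175.  117.] [ 556.7 -203.5   76.5]
((557.4461059570312, -205.19384765625), (60.76223373413086, 41.54472732543945), 61.17696762084961)
w sc35 450 [ 544. -231.   35.] [ 581. -178.  114.] [ 564.2 -199.1   73. ]
((558.3522338867188, -203.79273986816406), (47.561431884765625, 34.47256088256836), 63.24843215942383)
w top75 108 [ 541. -231.   75.] [ 582. -183.  117.] [ 558.2 -205.9  102.3]
((559.5081787109375, -205.86578369140625), (42.42668151855469, 30.745710372924805), 66.24835968017578)
w sc75 157 [ 547. -223.   75.] [ 571. -187.  114.] [ 561.5 -201.4   99.6]
((558.4589233398438, -204.94615173339844), (38.10287857055664, 12.731328010559082), 66.17428588867188)
w top95 79 [ 548. -224.   95.] [ 571. -1
[... 3004 characters left out ...]
208251953), 11.648246765136719)
blk top60 42 [497. 245.  60.] [537. 323.  89.] [506.4 313.   79.5]
((516.138671875, 283.24188232421875), (16.805538177490234, 85.65470886230469), 17.317190170288086)
blk sc60 78 [497. 313.  60.] [513. 327.  87.] [507.2 320.1  77.3]
((505.1665954589844, 319.9449768066406), (16.06642723083496, 11.88564395904541), 11.951934814453125)
blk top75 32 [497. 311.  76.] [513. 323.  89.] [505.7 317.3  83.1]
((505.0901794433594, 317.0376281738281), (15.333853721618652, 12.343033790588379), 1.4896183013916016)
blk sc75 51 [497. 314.  76.] [513. 327.  87.] [506.  320.3  82.5]
((504.9590759277344, 320.19915771484375), (15.7004976272583, 11.099105834960938), 10.9993314743042)
```

View pics/crop1.png

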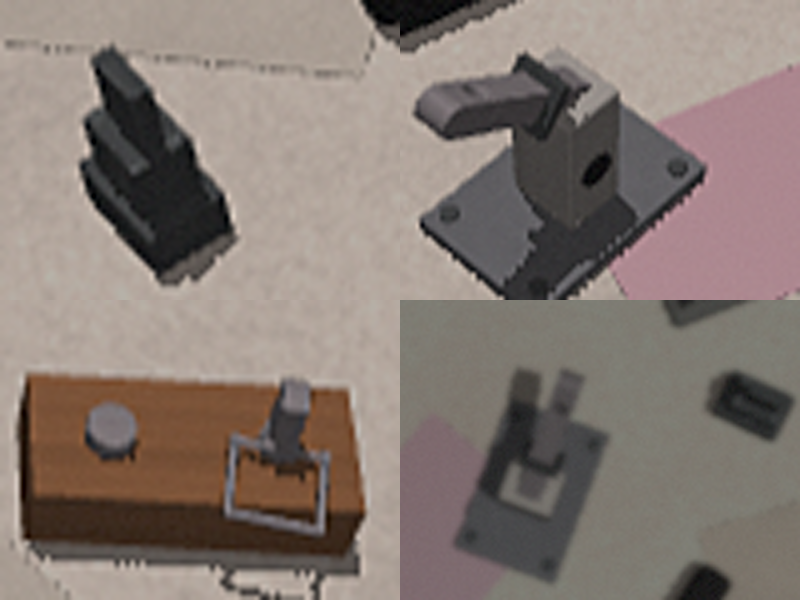

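The top-left crop shows the plain dark sleeve weight, which is the right piece. The arm is at top right, and the hitch pin with its loop is on the right half of the block. Next I go above the weight.

```bash
python3 -m jog '[[[-0.4,-0.4,-0.1,0,0,0,1],[-0.85,-0.807,-0.1,0,0,0,1],[-0.85,-0.807,-0.1,0,0,0,1],[-0.85,-0.807,-0.1,0,0,0,1],[-0.85,-0.807,0,0,0,0,1],[-0.85,-0.807,0,0,0,0,1],[-0.85,-0.807,0,0,0,0,1],[-0.85,-0.807,0,0,0,0,1],[-0.85,-0.807,0,0,0,0,1],[-0.85,-0.807,0,0,0,0,1],[-0.85,-0.807,0,0,0,0,1],[-0.85,-0.807,0,0,0,0,1]]]' && python3 -m jog '[[[-0.85,-0.807,0,0,0,0,1],[-0.85,-0.807,0,0,0,0.01,1],[-0.4,-0.4,0,0,0,0.028,1],[0,0,0,0,0,0.028,1],[0,0,0,0,0,0.028,1],[0,0,0,0,0,0.028,1],[0,0,0,0,0,0.028,1],[0,0,0,0,0,0.028,1],[0,0,0,0,0,0.028,1],[0,0,0,0,0,0.028,1],[0,0,0,0,0,0.016,1],[0,0,0,0,0,0,1]]]'
cat > look.py <<'E'
import sys
from h import *
n=sys.argv[1]; im,d,K,E=snap('wrist'); cv2.imwrite(f'pics/{n}.png',im[...,::-1]); np.savez(n+'.npz',im=im,d=d,K=K,E=E)
s=telemetry.sense(); print(s['tool_pos'].round(1),s['tcp_rot'].round(2),s['finger_gap'].round(1)); T=np.eye(4); T[:3,:3]=rot(s).as_matrix(); T[:3,3]=s['tool_pos']
print('cam in tool',(np.linalg.inv(T)@E).round(2), K[0,0])
E
python3 look.py w1
```

```text
time: 1.6
tool_pos: [501.5, -72.3, 251.0]
tcp_rot: [180.0, -0.0, 156.4]
ft_force: [1.1, 1.7, 0.1]
finger_gap: 85.6
time: 3.1
tool_pos: [555.2, -205.1, 250.8]
tcp_rot: [-179.9, 0.0, 66.4]
ft_force: [-0.7, -0.1, 0.1]
finger_gap: 85.2Traceback (most recent call last):
  File "look.py", line 4, in <module>
    s=telemetry.sense(); print(s['tool_pos'].round(1),s['tcp_rot'].round(2),s['finger_gap'].round(1)); T=np.eye(4); T[:3,:3]=rot(s).as_matrix(); T[:3,3]=s['tool_pos']
                                                                            ^^^^^^^^^^^^^^^^^^^^^
AttributeError: 'float' object has no attribute 'round'
```

```bash
sed -i "s/s\['finger_gap'\].round(1)/s['finger_gap']/" look.py; python3 look.py w1
python3 - <<'E'
from h import *
z=np.load('w1.npz'); P=cloud(z['d'],z['K'],z['E']); im=z['im'].astype(int)
print(z['d'][z['d']>0].min())
m=(P[...,2]>98)&(P[...,2]<122)&(abs(P[...,0]-559)<40)&(abs(P[...,1]+206)<40)
v,u=np.nonzero(m); print(len(u), u.min(),u.max(),v.min(),v.max())
if len(u):
    Q=P[m]; print(cv2.minAreaRect(Q[:,:2].astype(np.float32)),np.median(Q[:,2]))
E
```

```text
[ 555.3 -205.2  251. ] [-179.97    0.     66.55] 85.2186275656491
cam in tool [[   0.     -0.96   -0.3    75.94]
 [   1.      0.     -0.      0.47]
 [   0.     -0.3     0.96 -142.6 ]
 [   0.      0.      0.      1.  ]] 367.671158300715
60.532463
651 313 327 206 250
((557.9590454101562, -206.66505432128906), (34.78548049926758, 11.308385848999023), 66.59175872802734) 110.63593639270397
```

View pics/w1.png

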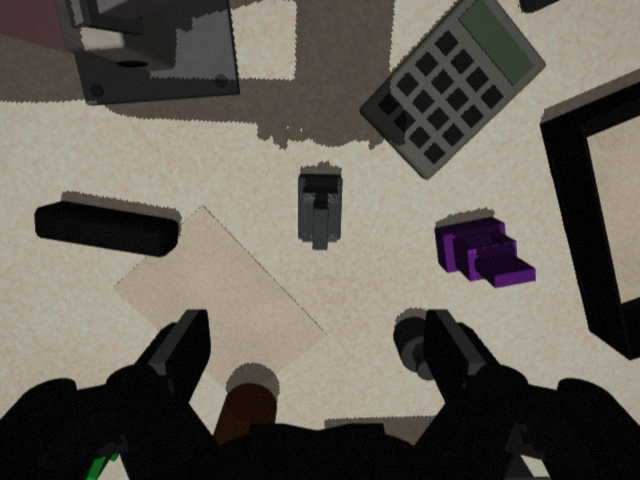

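The wrist view shows the dark weight at (320,210), between the fingers and aligned with the jaws. The depth puts the tab at (558.0,-206.7), heading 66.6°. I grip it now.

```bash
python3 -m jog '[[[0,0.06,0.5,0,0,0,1],[0,0,0.9,0,0,0,1],[0,0,0.9,0,0,0,1],[0,0,0.7,0,0,0,1],[0,0,0.38,0,0,0,1],[0,0,0.1,0,0,0,0.7],[0,0,0,0,0,0,0.3],[0,0,0,0,0,0,0],[0,0,0,0,0,0,0],[0,0,0,0,0,0,0],[0,0,0,0,0,0,0]]]' 70
```

```text
time: 4.58
tool_pos: [558.6, -206.7, 78.7]
tcp_rot: [179.9, 0.0, 66.4]
ft_force: [-2.9, 0.9, 5.2]
finger_gap: 11.0
```

```bash
python3 -m jog '[[[0,0,-0.4,0,0,0,0],[0,0,-0.8,0,0,0,0],[0,0,-0.9,0,0,0,0],[0,0,-0.7,0,0,0,0],[0.4,-0.06,-0.4,-0.01,0,0,0],[0.8,-0.12,0,0,0,0,0],[0.8,-0.12,0,0,0,0,0],[0.8,-0.12,0,0,0,0,0],[0.45,-0.09,0,-0.02,0,0,0],[0,0,0,-0.0245,0,0,0],[0,0,0,-0.0245,0,0,0],[0,0,0,-0.0182,0,-0.01,0]]]'; python3 look.py w2;  python3 - <<'E'
from h import *
z=np.load('w2.npz'); P=cloud(z['d'],z['K'],z['E'])
m=(P[...,2]>120)&(np.hypot(P[...,0]-520,P[...,1]+20)<70); Q=P[m]; print(len(Q))
if len(Q)>20: print(Q.min(0),Q.max(0),cv2.minAreaRect(Q[Q[:,2]>145][:,:2].astype(np.float32)))
E
```

```text
time: 6.08
tool_pos: [598.9, -46.7, 236.0]
tcp_rot: [144.9, 1.9, 69.5]
ft_force: [0.1, -1.0, -5.1]
finger_gap: 11.1
[596.6 -46.3 231.8] [144.96   2.13  69.75] 11.330325431622029
cam in tool [[  -0.     -0.96   -0.3    75.96]
 [   1.     -0.     -0.      5.06]
 [  -0.     -0.3     0.96 -144.57]
 [   0.      0.      0.      1.  ]] 367.671158300715
52772
[483.90582037 -56.73290294 120.02604911] [589.90146321   7.69877296 332.5548836 ] ((547.5296630859375, -21.911380767822266), (39.34297561645508, 88.17353820800781), 65.83027648925781)
```

View pics/w2.png

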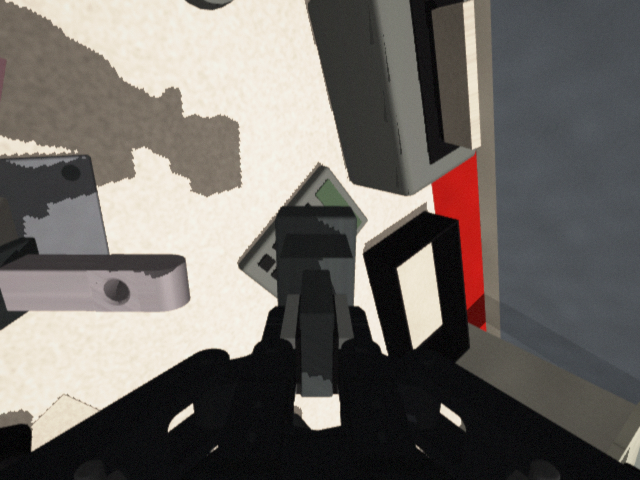

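The view shows the bar at left, with its free end at (188,285) and the hole at (117,290). The weight hangs straight in the jaws at (317,250). I measure the arm after settling.

```bash
python3 -m jog '[[[0,0,0,0,0,0,0],[0,0,0,0,0,0,0]]]'; python3 look.py w3
cat > arm.py <<'E'
from h import *
def axes(psi):
    p=np.radians(psi); t=np.radians(35); c,s=np.cos(t),np.sin(t)
    return np.array([[c*np.cos(p),c*np.sin(p),s],[-np.sin(p),np.cos(p),0],[-s*np.cos(p),-s*np.sin(p),c]])
E
python3 - <<'E'
from arm import *
z=np.load('w3.npz'); P=cloud(z['d'],z['K'],z['E']); im=z['im']
O=np.array([500.4,-10.8,125]); A=axes(-20.5)
q=(P-O)@A.T
m=np.zeros(q.shape[:2],bool); m[240:325,0:210]=1
m&=(abs(q[...,1])<20)&(q[...,0]>10)&(q[...,0]<100)&(abs(q[...,2])<25)
f=m&(q[...,2]>q[...,2][m].max()-6)
print('q range',np.percentile(q[m],[1,50,99],axis=0).round(1))
h=np.histogram(q[m][:,2],bins=np.arange(-15,20,1)); print(h[0])
# top face from brightness
g=m&(im.mean(-1)>110); Q=P[g]; c=Q.mean(0); 
qq=q[g]; s=(qq[:,0]>15)&(qq[:,0]<70); Q=Q[s]; U,S,V=np.linalg.svd(Q-Q.mean(0),full_matrices=False); n=V[2]*np.sign(V[2][2])
print('normal',n,'tilt',np.degrees(np.arccos(n[2])),'heading',np.degrees(np.arctan2(-n[1],-n[0])),S)
ql=qq[s]; 
for a in range(15,75,10):
    k=ql[(ql[:,0]>=a)&(ql[:,0]<a+10)]
    print(a,np.percentile(k[:,1],[1,99]).round(1),k[:,2].mean().round(2))
print('xmax',np.percentile(qq[:,0],[99,99.8,100]))
# hole: dark region in face
v,u=np.nonzero(f&(im.mean(-1)<110)); print('hole px',len(u))
gray=im.mean(-1); sub=gray[268:312,92:142]; yy,xx=np.nonzero(sub<110); print(np.median(xx)+92,np.median(yy)+268,len(xx))
E
```

```text
time: 6.38
tool_pos: [600.9, -47.7, 237.8]
tcp_rot: [145.0, 1.8, 69.4]
ft_force: [1.0, 0.8, -4.5]
finger_gap: 11.2
[601.1 -47.8 237.8] [145.02   1.82  69.38] 10.907353005092832
cam in tool [[   0.     -0.96   -0.3    75.94]
 [   1.      0.     -0.      0.31]
 [   0.     -0.3     0.96 -142.54]
 [   0.      0.      0.      1.  ]] 367.671158300715
q range [[ 10.8 -10.2  -8.7]
 [ 47.8   4.3  11.1]
 [ 84.   12.1  13. ]]
[   0    0    0    1   23   43   86  103  101  105  109  108  129  145
  151  179  171  180  222  200  200  244  282  262  359  838 2961 1757
   90    1    0    0    0    0]
normal [-0.53900814  0.1885377   0.82092859] tilt 34.82214221151043 heading -19.27914116363425 [1042.68317476  421.41933755   39.32221769]
15 [-10.3  10.5] 11.84
25 [-10.2  10.7] 11.81
35 [-10.2  11. ] 11.8
45 [-10.5  11.4] 11.54
55 [-10.3  11.6] 11.73
65 [-9.9 11. ] 11.77
xmax [83.74830471 84.14934781 84.49202625]
hole px 641
113.0 288.0 612
```

```bash
cat >> arm.py <<'E'
A=axes(-20.0); O=np.array([500.4,-10.8,125])+A.T@[-.6,.4,.7]
TR=R.from_matrix(np.c_[A[1],A[0],-A[2]])      # weight grasp at arm
W=lambda p:O+A.T@np.array(p,float)
E
python3 - <<'E'
from arm import *
s=telemetry.sense(); print(rows(W([125,0,28.7]),TR,s), A@(s['tool_pos']-O))
z=np.load('w3.npz'); P=cloud(z['d'],z['K'],z['E'])
# hang check: weight in tool frame
r=rot(s); t=r.inv().apply((P[200:400,260:370].reshape(-1,3)-s['tool_pos'])); 
b=t[(abs(t[:,0])<40)&(abs(t[:,1])<30)&(t[:,2]>3)&(t[:,2]<60)]; print(np.percentile(b,[1,50,99],axis=0).round(1))
E
```

```text
(array([ 0.021, -0.564,  0.029]), array([-0.0001,  0.0051,  0.0015])) [153.21726403  -0.71999635  30.18578456]
[[-13.4 -21.9   5.5]
 [ 22.4  -0.6  28.2]
 [ 32.3  21.   57.9]]
```

```bash
python3 -m jog '[[[0.02,0,0.03,0,0.005,0.0015,0],[0,-0.4,0,0,0,0,0],[0,-0.4,0,0,0,0,0],[0,-0.4,0,0,0,0,0],[0,-0.3,0,0,0,0,0],[0,0,0,0,0,0,0],[0,0,0,0,0,0,0]]]'
python3 - <<'E'
from arm import *
s=telemetry.sense(); print(A@(s['tool_pos']-O),rows(W([75,0,28.7]),TR,s))
E
```

```text
time: 7.3
tool_pos: [544.2, -26.0, 192.9]
tcp_rot: [145.0, 0.1, 70.1]
ft_force: [0.2, 0.4, -4.1]
finger_gap: 11.2
[77.4927068   0.28674219 28.36308189] (array([-0.006, -0.05 , -0.007]), array([0.    , 0.0001, 0.0002]))
```

```bash
python3 -m jog '[[[0,-0.2,0,0,0,0,0],[0,-0.3,0,0,0,0,0],[0,-0.3,0,0,0,0,0],[0,-0.25,0,0,0,0,0],[0,-0.1,0,0,0,0,0],[0,0,0,0,0,0,0],[0,0,0,0,0,0,0]]]'
python3 - <<'E'
from arm import *
s=telemetry.sense(); print(A@(s['tool_pos']-O),rows(W([19,0,25]),TR,s))
E
```

```text
time: 8.18
tool_pos: [499.4, -9.9, 159.5]
tcp_rot: [145.0, 0.1, 70.1]
ft_force: [0.1, -0.9, -4.2]
finger_gap: 11.2
[19.35965293  0.13831755 28.27027736] (array([-0.003, -0.007,  0.065]), array([-0.    ,  0.0001,  0.0003]))
```

```bash
python3 -m jog '[[[0,0,0.04,0,0,0,0],[0,0,0.025,0,0,0,0],[0,0,0,0,0,0,0],[0,0,0,0,0,0,0.2],[0,0,0,0,0,0,0.35],[0,0,0,0,0,0,0.5],[0,0,0,0,0,0,0.6],[0,0,-0.2,0,0,0,0.6],[0,0,-0.7,0,0,0,0.6],[0,0,-1,0,0,0,0.6],[0,0,-1,0,0,0,1],[0,0,-0.6,0,0,0,1]]]'; python3 -m jog '[[[0,0,0,0,0,0,1],[0,0,0,0,0,0,1]]]'; python3 look.py w4
python3 - <<'E'
from arm import *
z=np.load('w4.npz'); P=cloud(z['d'],z['K'],z['E']); q=(P-O)@A.T
m=(abs(q[...,1])<18)&(q[...,2]>40)&(q[...,2]<75)&(abs(q[...,0]-20)<40); v,u=np.nonzero(m);print(len(u))
if len(u): print(np.percentile(q[m],[2,50,98],axis=0).round(1),u.min(),u.max(),v.min(),v.max())
E
```

```text
time: 9.68
tool_pos: [435.5, 36.3, 303.8]
tcp_rot: [146.1, 1.0, 69.4]
ft_force: [0.5, 1.1, -0.8]
finger_gap: 84.5
time: 9.93
tool_pos: [435.5, 35.5, 300.3]
tcp_rot: [146.2, 1.1, 69.4]
ft_force: [-0.5, 0.2, -1.1]
finger_gap: 85.5
[435.3  35.3 299.9] [146.22   1.08  69.41] 85.18981435936566
cam in tool [[   0.     -0.96   -0.3    76.09]
 [   1.      0.      0.      0.68]
 [   0.     -0.3     0.96 -142.86]
 [   0.      0.      0.      1.  ]] 367.671158300715
710
[[ 16.2 -16.2  43.3]
 [ 22.1   3.1  58.1]
 [ 27.7  16.7  59.6]] 291 306 229 276
```

View pics/w4.png

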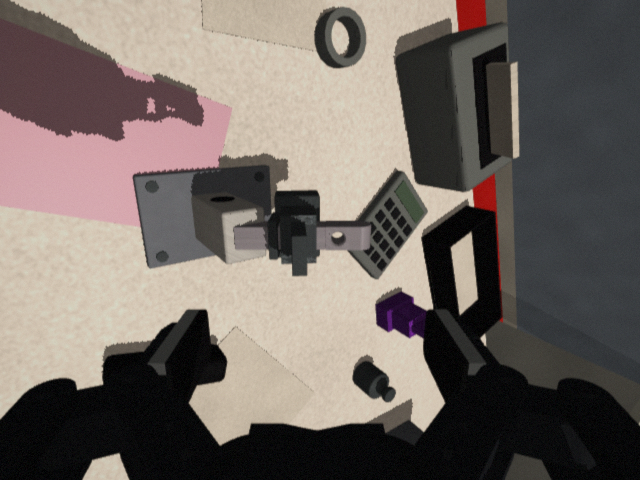

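The weight hangs on the arm against the collar. Its tab is at (300,250) and the hole at (337,237) is clear in front of it. Next is the pin.

```bash
python3 -m jog '[[[0,0,0,0.024,0,0,1],[0,0,0,0.025,0,0,1],[0,0,0,0.025,0,0,1],[0,0,0,0.02,0,0.01,1],[0,0,0,0,0,0.028,1],[0,0,0,0,0,0.028,1],[0,0,0,0,0,0.028,1],[0,0,0,0,0,0.028,1],[0.2,-0.3,0,0,0,0.0145,1],[0.65,-0.96,0.1,0,0,0,1],[0.65,-0.96,0.2,0,0,0,1],[0.65,-0.96,0.3,0,0,0,1]]]';python3 -m jog '[[[0.65,-0.96,0.2,0,0,0,1],[0.46,-0.7,0,0,0,0,1],[0,0,0,0,0,0,1],[0,0,0,0,0,0,1]]]'; python3 look.py w5
python3 - <<'E'
from h import *
z=np.load('w5.npz'); P=cloud(z['d'],z['K'],z['E'])
m=(P[...,2]>76)&(P[...,2]<92)&(abs(P[...,0]-505)<25)&(abs(P[...,1]-319)<25); v,u=np.nonzero(m);print(len(u))
if len(u): Q=P[m]; print(cv2.minAreaRect(Q[Q[:,2]>80][:,:2].astype(np.float32)),np.median(Q[:,2]),u.min(),u.max(),v.min(),v.max())
m=(P[...,2]>39)&(P[...,2]<46)&(np.hypot(P[...,0]-520,P[...,1]-285)<110); Q=P[m]; print('block',cv2.minAreaRect(Q[:,:2].astype(np.float32)))
m=(P[...,2]>100)&(P[...,2]<210)&(np.hypot(P[...,0]-430,P[...,1]-400)<70); Q=P[m]; print('bottle',len(Q),Q.min(0) if len(Q) else '',Q.max(0) if len(Q) else '')
t=np.load('top0.npz'); Q=cloud(t['d'],t['K'],t['E'])[260:292,150:190].reshape(-1,3); Q=Q[(Q[:,2]>60)]; print('bottle top',Q.min(0),Q.max(0))
E
```

```text
time: 11.48
tool_pos: [479.9, 222.7, 267.6]
tcp_rot: [179.4, 0.5, 20.2]
ft_force: [0.7, -0.7, 0.9]
finger_gap: 85.1
time: 11.98
tool_pos: [502.6, 317.8, 256.0]
tcp_rot: [179.3, 0.6, 20.3]
ft_force: [0.2, 0.1, -0.5]
finger_gap: 85.7
[502.8 317.5 256.4] [179.35   0.59  20.21] 85.39804721696461
cam in tool [[   0.     -0.95   -0.3    76.25]
 [   1.      0.      0.     -0.27]
 [   0.     -0.3     0.95 -142.2 ]
 [   0.      0.      0.      1.  ]] 367.671158300715
253
((503.96929931640625, 319.5020446777344), (15.76610279083252, 11.88012981414795), 11.024484634399414) 84.03992236239952 306 320 206 225
block ((516.4464721679688, 285.4980773925781), (60.67304611206055, 140.528564453125), 20.985286712646484)
bottle 3464 [367.4561747  392.62310428 100.0396308 ] [400.37726243 444.87472551 201.15931884]
bottle top [337.69775873 380.52065333  60.34205064] [401.45038739 440.32833246 207.15172514]
```

View pics/w5.png

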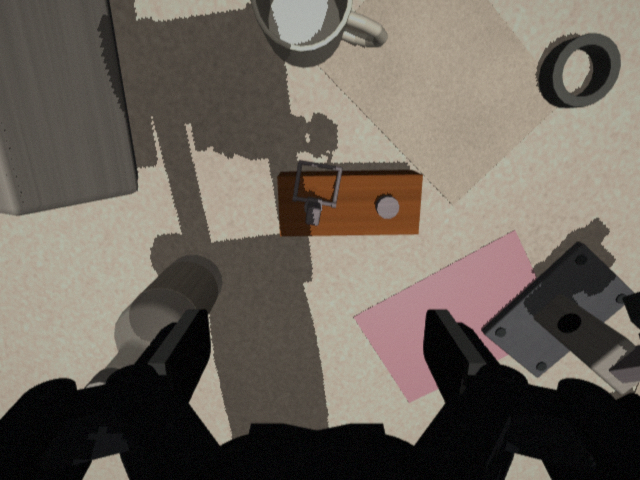

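The view shows the pin at (313,212) with its loop towards the top, the plain pin at (388,207), and the bottle clear of the jaws at lower left. The grip bar has a yaw of about 11°.

Run:
```python
from h import *
z=np.load('w5.npz'); P=cloud(z['d'],z['K'],z['E'])
p=np.array([504,319.5]); y=np.radians(11.5); ex=np.array([np.cos(y),np.sin(y)]); ey=np.array([-ex[1],ex[0]])
a=(P[...,:2]-p)@ex; b=(P[...,:2]-p)@ey
m=(P[...,2]>46)&(P[...,2]<75)&(a>9)&(a<55)&(abs(b)<30)
for lo in range(8,52,6):
    k=m&(a>=lo)&(a<lo+6); print(lo,k.sum(),np.percentile(P[k][:,2],[10,50,90]).round(1) if k.sum() else '',np.percentile(b[k],[2,98]).round(1) if k.sum() else '')
T=R.from_matrix(np.c_[np.append(ex,0),np.array([ex[1],-ex[0],0]),[0,0,-1]])
print(rows([504,319.5,56],T))
```

```text
8 74 [49.5 51.6 53.6] [-20.7  20.6]
14 54 [50.4 51.5 52.4] [-20.9  20.4]
20 54 [50.3 51.2 52.3] [-20.9  20.4]
26 55 [49.9 51.  51.8] [-21.1  20.3]
32 57 [49.4 50.5 51.6] [-21.1  20.2]
38 199 [49.3 50.6 51.6] [-20.3  19.7]
44 0  
50 0  
(array([ 0.078, -0.075,  4.008]), array([0.0019, 0.0015, 0.0242]))
```

```bash
python3 -m jog '[[[0.078,-0.075,0.4,0.002,0.0015,0.0242,1],[0,0,0.9,0,0,0,1],[0,0,0.9,0,0,0,1],[0,0,0.9,0,0,0,1],[0,0,0.5,0,0,0,1],[0,0,0.3,0,0,0,1],[0,0,0.1,0,0,0,0.8],[0,0,0,0,0,0,0.4],[0,0,0,0,0,0,0],[0,0,0,0,0,0,0],[0,0,0,0,0,0,0],[0,0,0,0,0,0,0]]]' 60
python3 - <<'E'
from h import *
s=telemetry.sense();print(s['tool_pos'],s['tcp_rot'],s['finger_gap'],s['ft_force'])
E
```

```text
time: 13.52
tool_pos: [506.2, 323.0, 57.8]
tcp_rot: [180.0, -0.1, 11.6]
ft_force: [0.6, -5.5, 4.5]
finger_gap: 10.7
[506.17695408 323.02667702  57.82075694] [ 1.79998698e+02 -1.27687295e-01  1.15633868e+01] 10.659898835678545 [ 0.62523825 -5.47748581  4.52332696]
```

```bash
python3 -m jog '[[[0,0.04,0,0,0,0,0],[0,0.0,-0.2,0,0,0,0],[0,0,-0.4,0,0,0,0],[0,0,-0.9,0,0,0,0],[0,0,-0.9,0,0,0,0],[0,0,-0.9,0,0,0,0],[0,0,-0.4,0,0,0,0],[0,0,0,0,0,0,0],[0,0,0,0,0,0,0]]]'; python3 look.py w6
python3 - <<'E'
from h import *
z=np.load('w6.npz'); P=cloud(z['d'],z['K'],z['E']);s=telemetry.sense()
t=rot(s).inv().apply(P.reshape(-1,3)-s['tool_pos']).reshape(P.shape)
m=(abs(t[...,1])<30)&(t[...,0]>-12)&(t[...,0]<60)&(t[...,2]>4)&(t[...,2]<60)
v,u=np.nonzero(m);print(len(u),u.min(),u.max(),v.min(),v.max())
for a in range(0,60,4):
    k=m&(t[...,2]>=a)&(t[...,2]<a+4)
    if k.sum()>3: print(a,k.sum(),np.percentile(t[k][:,0],[2,50,98]).round(1),np.percentile(t[k][:,1],[2,50,98]).round(1))
E
```

```text
time: 14.65
tool_pos: [504.6, 321.0, 239.5]
tcp_rot: [-180.0, 0.1, 11.6]
ft_force: [-0.8, 0.4, -1.3]
finger_gap: 11.0
[504.4 320.8 239. ] [180.     0.19  11.57] 10.90517619738595
cam in tool [[   0.     -0.96   -0.3    76.28]
 [   1.      0.     -0.      0.  ]
 [   0.     -0.3     0.96 -143.2 ]
 [   0.      0.      0.      1.  ]] 367.671158300715
2844 269 366 218 305
4 1990 [ 3.1 20.9 40. ] [-20.    4.2  21. ]
8 664 [ 6.9 37.3 40.4] [-20.3  -4.5  20.9]
12 6 [5.6 5.9 6.7] [-0.7  0.4  1.5]
24 17 [0.4 1.  1.3] [-2.1  0.7  3.1]
28 44 [-0.9  0.7  1.4] [-2.4  1.   4.4]
32 46 [-2.   0.3  1.3] [-3.   1.3  4.9]
36 38 [-3.4  0.3  0.9] [-3.5  0.8  5. ]
40 39 [-2.3  0.2  1.2] [-3.   0.8  5.1]
```

View pics/w6.png

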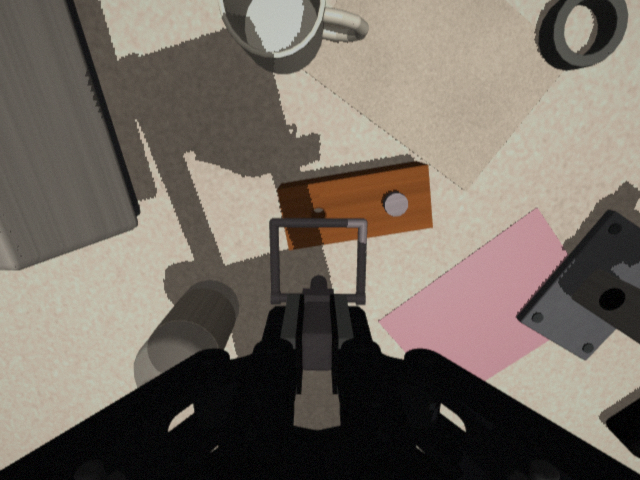

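The pin is held straight with the loop at (318,260), still straight out. The pin axis in the tool frame is about (-3.1, 0.5), with the shoulder 15.8 mm ahead of the TCP.

```bash
python3 -m jog '[[[0,0,-0.3,0,0,0.022,0],[0,0,-0.3,0,0,0.022,0],[0,0.3,-0.2,0,0,0.022,0],[0,0.5,0,0,0,0.0218,0],[0.306,0.9,0,0,0,0,0],[0.306,0.9,0,0,0,0,0],[0.306,0.9,0,0,0,0,0],[0.306,0.9,0,0,0,0,0],[0.306,0.9,0,0,0,0,0],[0.3,0.7,0,0,0.01,0,0],[0.1,0.2,0,0,0.025,0,0],[0,0,0,0,0.025,0,0]]]'; python3 -m jog '[[[0,0,0,0,0.025,0,0],[0,0,0,0,0.0122,0,0],[0,0,0,0,0,0,0],[0,0,0,0,0,0,0]]]'
cat >> arm.py <<'E'
TP=R.from_matrix(np.c_[A[0],-A[1],-A[2]]); PO=np.array([-3.1,.5,15.8])
def tcp_for(sh): return W(sh)-TP.apply(PO)
E
python3 - <<'E'
from arm import *
s=telemetry.sense(); print(s['tool_pos'],s['tcp_rot'], A@(s['tool_pos']+rot(s).apply(PO)-O), rows(tcp_for([54,0,60]),TP,s),s['joint_pos'].round())
E
```

```text
time: 16.2
tool_pos: [497.1, -6.2, 279.9]
tcp_rot: [-180.0, -21.7, -20.2]
ft_force: [-0.5, 0.2, -0.1]
finger_gap: 11.1
time: 16.7
tool_pos: [497.2, -4.7, 281.2]
tcp_rot: [-179.9, -34.9, -20.1]
ft_force: [-0.1, 0.1, -1.0]
finger_gap: 11.1
[497.18623378  -4.71249825 281.16978102] [-179.93417257  -34.86114932  -20.06726542] [ 82.8572432    3.73174439 114.36050466] (array([-0.575,  0.075,  1.088]), array([-0.0001,  0.0004, -0.0002])) [  3. -43. 128. -14.  64. 116.]
```

```bash
python3 -m jog '[[[-0.2,0.03,0,0,0.0004,0,0],[-0.3,0.045,0.2,0,0,0,0],[-0.075,0,0.4,0,0,0,0],[0,0,0.4,0,0,0,0],[0,0,0.088,0,0,0,0],[0,0,0,0,0,0,0],[0,0,0,0,0,0,0]]]'; python3 look.py w7
cat > chk.py <<'E'
import sys
from arm import *
n=sys.argv[1]
z=np.load(n+'.npz'); K,E=z['K'],z['E']; P=cloud(z['d'],K,E);s=telemetry.sense();q=(P-O)@A.T; im=z['im']
print('shoulder(arm)',A@(s['tool_pos']+rot(s).apply(PO)-O),rows(tcp_for([54,0,45]),TP,s)[0],s['joint_pos'].round())
print('proj hole',proj(W([54,0,11]),K,E),'pin tip',proj(A.T@(A@(s['tool_pos']+rot(s).apply(PO+[0,0,34])-O))+O,K,E))
u,v=proj(W([54,0,11]),K,E).astype(int); c=im[max(v-45,0):v+45,u-60:u+60]; cv2.imwrite('pics/%sc.png'%n,cv2.resize(c,None,fx=6,fy=6,interpolation=cv2.INTER_CUBIC)[...,::-1]); print('crop origin',u-60,max(v-45,0))
# shank in arm coordinates
m=(abs(q[...,1])<12)&(abs(q[...,0]-56)<12)&(q[...,2]>14)&(q[...,2]<60)
for a in range(16,60,4):
    k=m&(q[...,2]>=a)&(q[...,2]<a+4)
    if k.sum()>3: print(a,k.sum(),np.percentile(q[k][:,0],[2,50,98]).round(1),np.percentile(q[k][:,1],[2,50,98]).round(1))
f=(abs(q[...,2]-11)<2.5)&(q[...,0]>30)&(q[...,0]<74)&(abs(q[...,1])<14)
print('face',f.sum(),np.percentile(q[f],[1,50,99],axis=0).round(1))
h=(q[...,2]<8)&(abs(q[...,0]-54)<7)&(abs(q[...,1])<7); print('hole pts',h.sum(),np.percentile(q[h],[1,50,99],axis=0).round(1) if h.sum() else '')
E
python3 chk.py w7
```

```text
time: 17.58
tool_pos: [503.6, -10.8, 221.7]
tcp_rot: [-179.9, -35.2, -20.1]
ft_force: [0.5, 0.1, -1.5]
finger_gap: 10.9
[503.6 -10.8 221.8] [-179.87  -35.21  -20.11] 10.919607080302075
cam in tool [[   0.     -0.95   -0.3    76.13]
 [   1.      0.      0.     -0.21]
 [   0.     -0.3     0.95 -142.35]
 [   0.      0.      0.      1.  ]] 367.671158300715
shoulder(arm) [55.53198624  0.23712709 61.05951371] [-0.031  0.005  0.321] [  2. -41. 133. -15.  56. 117.]
proj hole [318.11765048 269.51046434] pin tip [317.71541365 277.02477011]
crop origin 258 224
32 30 [56.3 58.3 59.3] [-4.2 -0.1  3.9]
36 48 [55.5 58.6 59.5] [-4.1 -0.4  4.4]
40 44 [55.8 58.7 59.5] [-4.   0.4  4.3]
44 46 [57.3 58.9 59.9] [-3.5 -0.1  3.7]
48 17 [58.7 59.4 59.7] [-2.7  0.7  2.5]
face 1434 [[ 40.5 -10.9   9.2]
 [ 61.9  -0.2  11. ]
 [ 73.9  10.8  12.5]]
hole pts 344 [[  47.1   -6.2 -195.5]
 [  49.5    0.   -10.6]
 [  60.5    6.3    7.2]]
```

View pics/w7c.png

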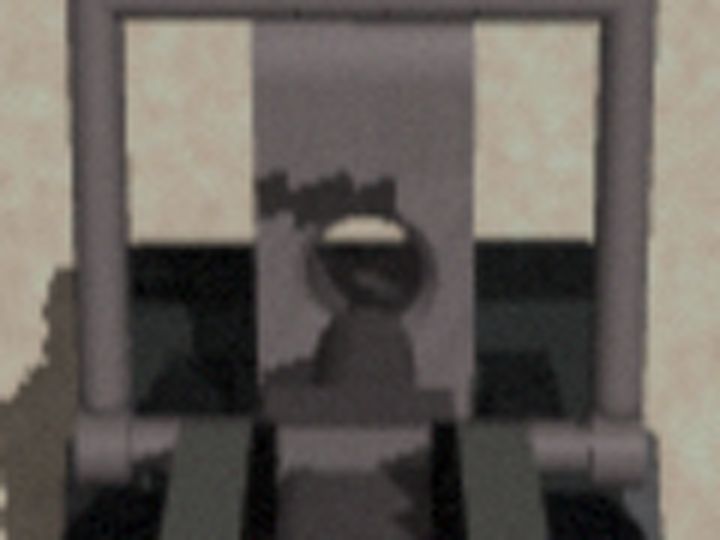

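The crop shows the pin shank just below the hole at about (365,265), centred on the bar in crop pixels. The loop straddles the bar.

Run:
```python
from arm import *
z=np.load('w7.npz'); K,E=z['K'],z['E']; im=z['im']
for p in ([60,0,11],[54,-6,11],[54,6,11],[54,11,11],[54,-11,11]): print(p,((proj(W(p),K,E)-[258,224])*6).round(0))
g=im[:,:,:].mean(-1)
print(g[255:280,320].round().astype(int)); print(g[268,302:340].round().astype(int))
```

```text
[60, 0, 11] [361. 217.]
[54, -6, 11] [420. 273.]
[54, 6, 11] [301. 273.]
[54, 11, 11] [252. 273.]
[54, -11, 11] [470. 273.]
[ 48  44  44  42  46 115 159 158 129  71  29  24  28  34  44  53  53  44
  37  35  46  56  55  57  56]
[94 92 96 98 92 84 76 52 55 57 39 33 28 32 30 31 32 31 34 31 28 34 26 27
 30 31 43 52 67 90 96 99 97 95 92 35 22 18]
```

```bash
python3 -m jog '[[[-0.018,0,0,0,0,0,0],[0,0,0.15,0,0,0,0],[0,0,0.15,0,0,0,0],[0,0,0.12,0,0,0,0],[0,0,0.1,0,0,0,0],[0,0,0.05,0,0,0,0],[0,0,0,0,0,0,0]]]'; python3 look.py w8; python3 chk.py w8
```

```text
time: 18.5
tool_pos: [518.0, -16.3, 196.7]
tcp_rot: [-179.9, -35.1, -20.1]
ft_force: [0.5, -1.4, -0.8]
finger_gap: 10.7
[518.1 -16.2 196.9] [-179.91  -35.14  -20.1 ] 11.075015195240752
cam in tool [[   0.     -0.95   -0.3    76.  ]
 [   1.      0.      0.     -0.21]
 [   0.     -0.3     0.95 -142.18]
 [   0.      0.      0.      1.  ]] 367.671158300715
shoulder(arm) [53.95069472  0.06407147 31.80776944] [ 0.002  0.001 -0.264] [  1. -37. 133. -15.  52. 117.]
proj hole [317.93137431 286.42508758] pin tip [317.70738947 276.87210703]
crop origin 257 241
16 35 [55.9 57.2 57.9] [-3.6 -0.5  3.2]
20 10 [57.2 57.7 58.3] [-1.9 -0.   1.9]
32 19 [62.6 63.4 63.7] [-6.7 -0.4  4.5]
36 126 [62.6 63.7 64.3] [-10.5  -0.4  10.6]
40 229 [61.  63.3 64.3] [-5.4  0.9  6.4]
44 98 [60.7 62.  64.1] [-4.7  0.5  6.1]
48 135 [61.3 62.1 68. ] [-9.4  0.9 10.2]
52 178 [61.2 62.4 67.9] [-10.4   0.5  11.3]
56 195 [61.5 62.5 68. ] [-10.2   0.5  11.1]
face 1482 [[ 51.  -11.    9.2]
 [ 64.5  -0.   11. ]
 [ 73.8  10.8  12.6]]
hole pts 288 [[  47.1   -7.  -196.4]
 [  53.8    0.2 -188.2]
 [  60.5    6.7    7.9]]
```

```bash
python3 -m jog '[[[0,0,0.12,0,0,0,0],[0,0,0.12,0,0,0,0],[0,0,0.1,0,0,0,0],[0,0,0.05,0,0,0,0],[0,0,0.02,0,0,0,0],[0,0,0,0,0,0,0],[0,0,0,0,0,0,0]]]'
python3 - <<'E'
from arm import *
s=telemetry.sense();print(A@(s['tool_pos']+rot(s).apply(PO)-O),A@s['ft_force'])
E
```

```text
time: 19.42
tool_pos: [529.3, -20.2, 180.4]
tcp_rot: [-179.9, -35.2, -20.1]
ft_force: [0.1, -0.4, -2.4]
finger_gap: 10.9
[54.22942508  0.15649445 11.44432972] [-1.16791843 -0.35542463 -2.05833635]
```

```bash
python3 -m jog '[[[0,0,0.02,0,0,0,0],[0,0,0.02,0,0,0,0],[0,0,0,0,0,0,0]]]'
python3 - <<'E'
from arm import *
s=telemetry.sense();print(A@(s['tool_pos']+rot(s).apply(PO)-O),A@s['ft_force'])
E
```

```text
time: 19.8
tool_pos: [530.5, -20.3, 180.4]
tcp_rot: [-179.9, -35.2, -20.1]
ft_force: [-21.1, 4.9, 16.1]
finger_gap: 10.9
[55.14685297  0.53271844 10.77098339] [-8.39213818 -2.65583783 25.54031621]
```

The shoulder is seated: 25 N of reaction at arm z ≈ 11. I release and retreat.

```bash
python3 -m jog '[[[0,0,-0.035,0,0,0,0],[0,0,0,0,0,0,0.3],[0,0,0,0,0,0,0.5],[0,0,0,0,0,0,0.5],[0,0,-0.2,0,0,0,0.5],[0,0,-0.6,0,0,0,0.5],[0,0,-0.8,0,0,0,0.35],[0,0,0,0,-0.02,0,0.35],[0,0,0,0,-0.026,0,0.35],[0,0,0,0,-0.026,0,0.35],[0,0,0,0,-0.025,0,0.35],[0,0,0,0,0,0,0.35]]]';  cat >> arm.py <<'E'
p=np.radians(-20); H=np.array([np.cos(p),np.sin(p),0]); TV=R.from_matrix(np.c_[H,[np.sin(p),-np.cos(p),0],[0,0,-1]])
def V(r,h): return O*[1,1,0]+H*r+[0,0,h]+A[1]*.3
E
python3 -m jog '[[[0,0,0,0,0,0,0.35]]]'; python3 look.py w9
python3 - <<'E'
from arm import *
s=telemetry.sense(); print('O',O,rows(V(72,215),TV,s))
z=np.load('w9.npz'); P=cloud(z['d'],z['K'],z['E']);q=(P-O)@A.T
m=(abs(abs(q[...,1])-19)<4)&(q[...,0]>64)&(q[...,0]<105)&(q[...,2]>12)&(q[...,2]<40)
for a in range(64,104,5):
    k=m&(q[...,0]>=a)&(q[...,0]<a+5)
    if k.sum(): print('loop',a,k.sum(),np.median(q[k],axis=0).round(1))
m=(abs(q[...,1])<9)&(abs(q[...,0]-54)<14)&(q[...,2]>45)&(q[...,2]<70); print('pin top',m.sum(),np.percentile(q[m],[2,50,98],axis=0).round(1) if m.sum() else '')
E
```

```text
time: 21.3
tool_pos: [486.5, -5.3, 243.4]
tcp_rot: [-180.0, 0.1, -20.1]
ft_force: [-0.1, -0.1, -0.1]
finger_gap: 30.0
time: 21.42
tool_pos: [485.9, -4.5, 245.5]
tcp_rot: [-179.9, -0.3, -20.0]
ft_force: [-0.2, -0.1, 0.5]
finger_gap: 29.8
[485.8  -4.3 246.1] [-179.91   -0.4   -20.01] 29.874208820239794
cam in tool [[ 0.0000e+00 -9.5000e-01 -3.0000e-01  7.6550e+01]
 [ 1.0000e+00 -0.0000e+00  0.0000e+00 -1.1000e-01]
 [-0.0000e+00 -3.0000e-01  9.5000e-01 -1.4204e+02]
 [ 0.0000e+00  0.0000e+00  0.0000e+00  1.0000e+00]] 367.671158300715
O [499.6976675  -10.11870077 125.22926057] (array([1.737, 0.008, 0.635]), array([-0.0002, -0.0011, -0.    ]))
loop 64 86 [66.7 -2.2 22.9]
loop 69 73 [ 71.6 -20.7  23.3]
loop 74 54 [ 76.4 -21.4  23.1]
loop 79 39 [ 80.8 -22.1  22.6]
loop 84 23 [ 88.3 -18.2  23. ]
loop 89 112 [ 91.  -18.9  22.9]
pin top 664 [[41.  -7.3 45.4]
 [53.4 -1.1 52.8]
 [56.5  5.4 54.9]]
```

View pics/w9.png

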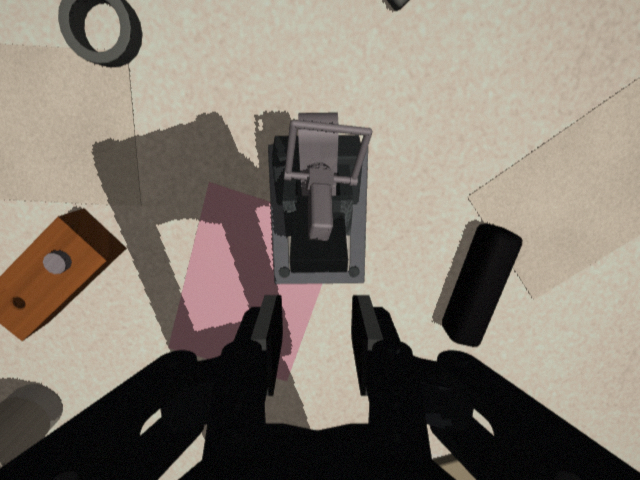

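The view shows the pin home, but twisted about 7° in the hole: the loop's cross wire runs from (295,122) to (370,132). I square it by closing the jaws round the loop's legs to 43 mm.

```bash
python3 -m jog '[[[0.5,0,0,0,-0.001,0,0.8],[0.7,0,0,0,0,0,0.8],[0.337,0.008,0.3,0,0,0,0.8],[0,0,0.5,0,0,0,0.8],[0,0,0.435,0,0,0,0.7],[0,0,0,0,0,0,0.6],[0,0,0,0,0,0,0.52],[0,0,0,0,0,0,0.505],[0,0,0,0,0,0,0.505],[0,0,0,0,0,0,0.505]]]' 20
python3 - <<'E'
from arm import *
s=telemetry.sense(); print(rows(V(62,185),TV,s))
E
python3 -m jog '[[[0,0,0,0,0,0,0.55],[0,0,0,0,0,0,0.6],[0,0,-0.2,0,0,0,0.6],[0,0,-0.6,0,0,0,0.6],[-0.4,0,-0.6,0,0,0,0.4],[-0.5,0,0,0,0,0,0.35],[0,0,0,0,0,0,0.35],[0,0,0,0,0,0,0.35]]]'
python3 look.py w10
python3 - <<'E'
import cv2
from arm import *
s=telemetry.sense(); print(rows(V(72,215),TV,s))
im=cv2.imread('pics/w10.png'); z=np.load('w10.npz'); u,v=proj(W([75,0,15]),z['K'],z['E']).astype(int); print(u,v)
v0=max(v-80,0); cv2.imwrite('pics/w10c.png',cv2.resize(im[v0:v0+150,u-100:u+100],None,fx=4,fy=4,interpolation=cv2.INTER_CUBIC))
E
```

```text
time: 22.72
tool_pos: [558.2, -31.2, 184.0]
tcp_rot: [-179.9, 0.1, -20.0]
ft_force: [-0.1, -0.8, 0.1]
finger_gap: 42.9
(array([-0.004, -0.002, -0.019]), array([-0.0002,  0.0003, -0.0001]))
time: 23.72
tool_pos: [516.2, -16.0, 254.0]
tcp_rot: [-179.9, 0.1, -20.0]
ft_force: [-0.2, 0.1, -0.1]
finger_gap: 29.8
[516.2 -16.1 253.7] [-1.7993e+02  1.3000e-01 -2.0050e+01] 29.61757091273575
cam in tool [[   0.     -0.96   -0.3    76.05]
 [   1.      0.      0.     -0.3 ]
 [  -0.     -0.3     0.96 -143.05]
 [   0.      0.      0.      1.  ]] 367.671158300715
(array([ 1.091, -0.005,  0.771]), array([-0.0002,  0.0004, -0.0001]))
317 201
```

View pics/w10c.png

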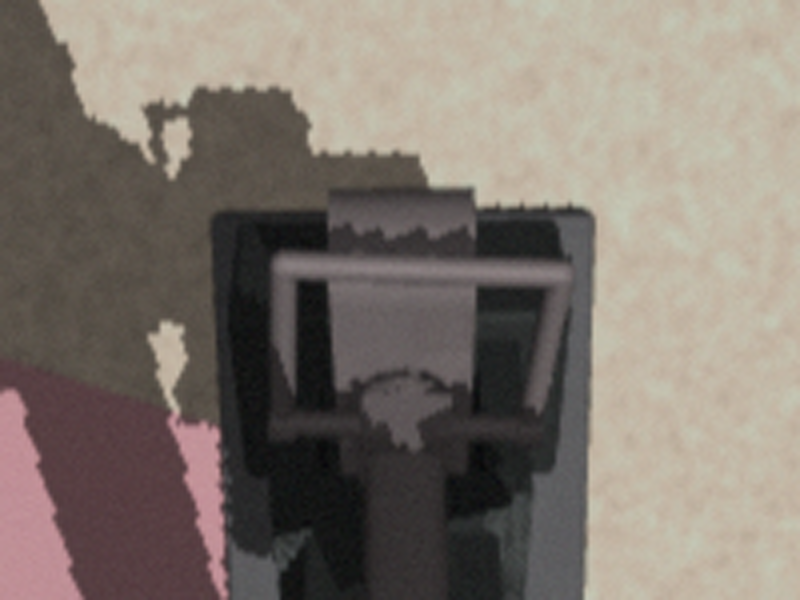

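The crop shows the loop now square to the bar, with the cross wire from (275,265) to (570,270), but leaning up. I measure its angle from depth.

```bash
cat > loop.py <<'E'
import sys
from arm import *
z=np.load(sys.argv[1]+'.npz'); P=cloud(z['d'],z['K'],z['E']);q=(P-O)@A.T
# cross wire: near |y|<17, off the bar; points with 28..42 mm from hinge
d=np.hypot(q[...,0]-61,q[...,2]-19); th=np.degrees(np.arctan2(19-q[...,2],q[...,0]-61))
m=(abs(q[...,1])>12.5)&(abs(q[...,1])<23)&(d<40)&(q[...,0]>50)&(q[...,2]>-25)
for a in range(6,40,4):
    k=m&(d>=a)&(d<a+4)
    if k.sum()>2: print(a,k.sum(),'theta',np.percentile(th[k],[10,50,90]).round(0),'pos',np.median(q[k],axis=0).round(1))
k=m&(d>30)
for sgn in(1,-1):
    kk=k&(q[...,1]*sgn>0); print(sgn,kk.sum(),q[kk].mean(0).round(1) if kk.sum() else '')
k=(abs(q[...,1])<9)&(abs(q[...,0]-54)<14)&(q[...,2]>45)&(q[...,2]<70); print('pin top',k.sum(),np.percentile(q[k],[2,50,98],axis=0).round(1) if k.sum() else '')
E
python3 loop.py w10
```

```text
6 87 theta [-137.  -31.  -20.] pos [ 67.5 -18.4  23. ]
10 65 theta [-24. -18. -13.] pos [ 72.4 -18.7  22.8]
14 64 theta [-18. -15. -11.] pos [76.5 -1.7 23. ]
18 64 theta [-15. -12.  -9.] pos [ 80.8 -19.   23.2]
22 71 theta [-13. -10.  -8.] pos [84.7 15.1 23.3]
26 73 theta [-11.  -9.  -7.] pos [88.9 14.9 23.6]
30 188 theta [-9. -7. -4.] pos [ 92.8 -15.2  22.9]
34 25 theta [-8. -6. -5.] pos [95.3 14.5 22.9]
1 88 [93.8 15.4 23.4]
-1 125 [ 92.5 -17.8  22.5]
pin top 518 [[42.1 -6.3 45.2]
 [54.6 -0.5 52.6]
 [56.9  5.4 54.7]]
```

The loop and pin sit about 2 mm high: I backed off slightly before releasing and carried the pin up. I press the pin top with shut fingers along the hole axis.

```bash
python3 -m jog '[[[0,0,0,0,0.022,0,0.2],[0,0,0,0,0.026,0,0],[0,0,0,0,0.026,0,0],[0,0,0,0,0.0232,0,0],[0,0,0,0,0,0,0],[0,0,0,0,0,0,0]]]' 40
python3 - <<'E'
from arm import *
s=telemetry.sense(); print(s['finger_gap'],rows(W([54,0,60]),TP,s))
E
```

```text
time: 24.52
tool_pos: [516.6, -15.9, 255.3]
tcp_rot: [-179.9, -34.8, -20.1]
ft_force: [-0.2, 0.2, 0.4]
finger_gap: -0.2
-0.1728427437364036 (array([-0.703,  0.009,  0.728]), array([-0.0002,  0.0005, -0.0002]))
```

```bash
python3 -m jog '[[[-0.35,0.009,0,0,0.0005,0,0],[-0.353,0,0.1,0,0,0,0],[0,0,0.4,0,0,0,0],[0,0,0.2,0,0,0,0],[0,0,0.068,0,0,0,0],[0,0,0.04,0,0,0,0],[0,0,0.04,0,0,0,0],[0,0,0.02,0,0,0,0]]]'
python3 - <<'E'
from arm import *
s=telemetry.sense(); print(A@(s['tool_pos']-O),A@s['ft_force'])
E
```

```text
time: 25.52
tool_pos: [513.5, -14.8, 200.9]
tcp_rot: [-179.8, -35.3, -20.1]
ft_force: [-4.4, 1.2, 9.1]
finger_gap: 0.1
[55.32870826  0.30860003 53.60247927] [ 1.52462997 -0.39064601 10.01031163]
```

```bash
python3 -m jog '[[[0,0,0.02,0,0,0,0],[0,0,0.02,0,0,0,0],[0,0,0,0,0,0,0]]]'
python3 - <<'E'
from arm import *
s=telemetry.sense(); print(A@(s['tool_pos']-O),A@s['ft_force'])
E
```

```text
time: 25.9
tool_pos: [515.7, -15.2, 201.8]
tcp_rot: [-179.7, -35.5, -20.2]
ft_force: [-7.3, 1.9, 17.0]
finger_gap: -0.3
[57.64538434  0.68413393 53.07885339] [ 3.6018954  -0.76058439 18.22836648]
```

```bash
python3 -m jog '[[[0,0,-0.3,0,0,0,0],[0,0,-0.8,0,0,0,0.35],[0,0,-0.4,0,-0.01,0,0.35],[0,0,0,0,-0.026,0,0.35],[0,0,0,0,-0.026,0,0.35],[0,0,0,0,-0.026,0,0.35],[0,0,0,0,-0.0092,0,0.35],[0,0,0,0,0,0,0.35],[0,0,0,0,0,0,0.35]]]'; python3 look.py w11; python3 loop.py w11
python3 - <<'E'
from arm import *
s=telemetry.sense(); print(rows(V(72,215),TV,s))
E
```

```text
time: 27.02
tool_pos: [472.5, -0.5, 257.9]
tcp_rot: [-179.9, -0.1, -20.0]
ft_force: [-0.5, 0.0, -0.1]
finger_gap: 30.0
[ 4.724e+02 -4.000e-01  2.581e+02] [-1.7991e+02 -1.5000e-01 -2.0010e+01] 29.884212371317105
cam in tool [[   0.     -0.95   -0.3    76.37]
 [   1.      0.      0.     -0.18]
 [  -0.     -0.3     0.95 -142.54]
 [   0.      0.      0.      1.  ]] 367.671158300715
6 102 theta [-17.  -7.   1.] pos [ 68.9 -18.4  19.9]
10 89 theta [-8. -3.  3.] pos [ 73.  -19.   19.6]
14 91 theta [-5. -1.  2.] pos [77.  14.8 19.3]
18 89 theta [-3.  1.  3.] pos [81.  14.6 18.8]
22 96 theta [-1.  1.  4.] pos [84.9 13.9 18.5]
26 99 theta [-1.  2.  4.] pos [89.1 13.7 18.2]
30 196 theta [0. 2. 5.] pos [ 92.9 -15.5  17.9]
34 46 theta [1. 2. 4.] pos [96.2 14.4 17.9]
1 98 [94.5 14.8 17.9]
-1 144 [ 92.8 -17.6  17.6]
pin top 637 [[45.7 -6.2 45.6]
 [56.6 -0.2 52.8]
 [60.9  5.4 54.1]]
(array([ 2.017, -0.008,  0.867]), array([-0.0002, -0.0004, -0.    ]))
```

The pin is home and the loop is at about 0 rad. I push the loop down with the fingers straddling the bar.

```bash
python3 -m jog '[[[0.5,0,0,0,0,0,0.35],[0.8,0,0.2,0,0,0,0.35],[0.5,-0.008,0.4,0,0,0,0.35],[0.217,0,0.267,0,0,0,0.35],[0,0,0.2,0,0,0,0.35],[0,0,0.2,0,0,0,0.35],[0,0,0.2,0,0,0,0.35],[0,0,0.2,0,0,0,0.35],[0,0,0,0,0,0,0.35]]]'; python3 look.py w12; python3 loop.py w12;  python3 - <<'E'
from arm import *
s=telemetry.sense(); print(rows(V(72,150),TV,s))
E
```

```text
time: 28.2
tool_pos: [567.4, -34.6, 174.1]
tcp_rot: [-179.9, -0.0, -20.0]
ft_force: [-0.4, 0.3, 0.6]
finger_gap: 29.9
[567.4 -34.7 174.4] [-1.7993e+02 -2.0000e-02 -2.0040e+01] 29.661797937632613
cam in tool [[   0.     -0.95   -0.3    76.15]
 [   1.      0.      0.     -0.29]
 [   0.     -0.3     0.95 -142.42]
 [   0.      0.      0.      1.  ]] 367.671158300715
6 43 theta [21. 31. 37.] pos [67.8 16.6 14.9]
10 34 theta [32. 36. 40.] pos [70.7 16.1 11.9]
14 25 theta [34. 37. 40.] pos [73.3 15.7  9.4]
18 20 theta [36. 37. 41.] pos [76.7 15.2  6.6]
22 58 theta [11. 25. 40.] pos [82.3 14.9  8.2]
26 110 theta [ 1. 21. 39.] pos [86.9 14.9  8.9]
30 185 theta [-6. 19. 40.] pos [91.1 13.6  9.3]
34 278 theta [-10.  19.  41.] pos [94.4 13.1  7. ]
38 114 theta [-15.   6.  28.] pos [98.8 15.1 15. ]
1 307 [93.  14.9  9.2]
-1 270 [ 93.5 -14.5  10.8]
pin top 0 
(array([-0.   , -0.004,  0.488]), array([-0.0002, -0.0001, -0.0001]))
```

```bash
python3 -m jog '[[[0,0,0.1,0,0,0,0.35],[0,0,0.1,0,0,0,0.35],[0,0,0.1,0,0,0,0.35],[0,0,0.08,0,0,0,0.35],[0,0,0.06,0,0,0,0.35],[0,0,0,0,0,0,0.35]]]'; python3 look.py w13; python3 loop.py w13|head -9
python3 - <<'E'
from arm import *
s=telemetry.sense(); print(rows(V(72,150),TV,s))
E
```

```text
time: 29.0
tool_pos: [567.4, -34.7, 152.2]
tcp_rot: [-179.9, -0.0, -20.0]
ft_force: [-0.6, -0.3, 0.3]
finger_gap: 29.8
[567.6 -34.7 152.4] [-1.7993e+02 -3.0000e-02 -2.0040e+01] 29.966368802052585
cam in tool [[   0.     -0.95   -0.3    76.08]
 [   1.      0.      0.     -0.25]
 [  -0.     -0.3     0.95 -142.42]
 [   0.      0.      0.      1.  ]] 367.671158300715
6 119 theta [68. 78. 89.] pos [62.6 16.5 11.8]
10 43 theta [74. 77. 82.] pos [63.5 16.7  7.4]
14 27 theta [75. 78. 81.] pos [64.4 16.4  2.8]
18 15 theta [76. 79. 83.] pos [64.7 16.2 -0.1]
22 118 theta [13. 34. 54.] pos [81.4 15.1  5.8]
26 299 theta [ 3. 16. 60.] pos [ 87.6 -14.6  11.5]
30 445 theta [ 6. 25. 79.] pos [89.7 13.1  5.5]
34 493 theta [ 2. 17. 68.] pos [94.9 12.8  8.8]
38 220 theta [ 5. 15. 54.] pos [ 98.2 -14.5   8.8]
(array([-0.004, -0.004,  0.048]), array([-0.0002, -0.0001, -0.0001]))
```

The loop has snapped past to about 79°. I sweep it the rest of the way home from the front.

```bash
python3 -m jog '[[[0,0,-0.1,0,0,0,0.35],[0.26,0,0,0,0,0,0.35],[0,0,0.2,0,0,0,0.35],[0,0,0.14,0,0,0,0.35],[-0.1,0,0,0,0,0,0.35],[-0.1,0,0,0,0,0,0.35],[-0.06,0,0,0,0,0,0.35],[-0.04,0,0,0,0,0,0.35],[-0.02,0,0,0,0,0,0.35],[0,0,0,0,0,0,0.35]]]'; python3 look.py w14; python3 loop.py w14|head -6
python3 - <<'E'
from arm import *
s=telemetry.sense(); print(rows(V(69,140),TV,s), H@s['ft_force'])
E
```

```text
time: 30.3
tool_pos: [566.5, -34.2, 141.1]
tcp_rot: [-179.9, -0.3, -20.0]
ft_force: [8.7, -3.6, -6.5]
finger_gap: 29.9
[566.5 -34.2 141.1] [-179.9    -0.29  -20.05] 29.65236966073186
cam in tool [[   0.     -0.95   -0.3    76.16]
 [   1.      0.      0.     -0.24]
 [  -0.     -0.3     0.95 -142.73]
 [   0.      0.      0.      1.  ]] 367.671158300715
6 183 theta [ 84.  91. 100.] pos [60.9 17.2 11. ]
10 183 theta [83. 88. 93.] pos [61.5 17.2  7. ]
14 44 theta [85. 89. 93.] pos [61.3 17.   4.5]
18 42 theta [26. 36. 89.] pos [78.2 15.4  6.5]
22 225 theta [26. 29. 54.] pos [ 81.5 -14.5   7.3]
26 349 theta [18. 30. 69.] pos [84.8 14.2  4.8]
(array([-0.04 , -0.002,  0.022]), array([-0.0003, -0.0008, -0.0001])) 9.360072454422696
```

It is home against its stop (about 90°, 9 N). I back off and inspect.

```bash
python3 -m jog '[[[0.15,0,0,0,0,0,0.35],[0.25,0,0,0,0,0,0.35],[0,0,-0.5,0,0,0,0.35],[0,0,-0.9,0,0,0,0.35],[0,0,-0.9,0,0,0,0.35],[-0.5,-0.5,0,0,0,0,0.5],[-0.7,-0.7,0,0,0,0,0.5],[-0.7,-0.7,0,0,0,0,0.5],[-0.4,-0.5,0,0,0,0,0.5],[0,0,0,0,0,0,0.5],[0,0,0,0,0,0,0.5]]]'; python3 look.py w15; python3 loop.py w15
python3 - <<'E'
from arm import *
a=snap('scene')[0]; t=snap('top')[0]; w=cv2.imread('pics/w15.png')[...,::-1]; z=np.load('w15.npz')
u,v=proj(W([40,0,15]),z['K'],z['E']).astype(int); print(u,v)
f=lambda i,x,y,ww,hh:cv2.resize(i[max(y,0):max(y,0)+hh,max(x,0):max(x,0)+ww],(400,300),interpolation=cv2.INTER_CUBIC)
o=np.vstack([np.hstack([f(a,262,225,88,66),f(w,u-90,v-67,180,135)]),np.hstack([cv2.resize(a,(400,300)),cv2.resize(t,(400,300))])])
cv2.imwrite('pics/final.png',o[...,::-1])
E
```

```text
time: 31.72
tool_pos: [517.1, 111.1, 255.7]
tcp_rot: [-179.9, -0.1, -20.0]
ft_force: [0.7, -0.8, 0.0]
finger_gap: 42.8
[517.1 110.8 255.6] [-1.7994e+02 -5.0000e-02 -2.0070e+01] 42.55050952221644
cam in tool [[   0.     -0.95   -0.3    75.97]
 [   1.      0.      0.     -0.63]
 [  -0.     -0.3     0.95 -142.82]
 [   0.      0.      0.      1.  ]] 367.671158300715
6 120 theta [-133.   89.  102.] pos [59.7 17.7 12.1]
10 79 theta [85. 89. 96.] pos [ 61.1 -17.2   7.2]
14 71 theta [84. 87. 92.] pos [ 61.8 -17.3   3.2]
18 39 theta [84. 87. 93.] pos [62.  19.6 -1. ]
22 33 theta [84. 86. 89.] pos [62.5 20.  -5. ]
26 44 theta [84. 86. 88.] pos [62.9 19.  -9.9]
30 61 theta [84. 85. 89.] pos [ 63.4  16.2 -12. ]
1 61 [ 63.3  16.4 -12.1]
-1 0 
pin top 790 [[40.9 -5.1 45.2]
 [51.9  2.6 52.3]
 [55.9  6.4 54.9]]
504 173
```

View pics/final.png

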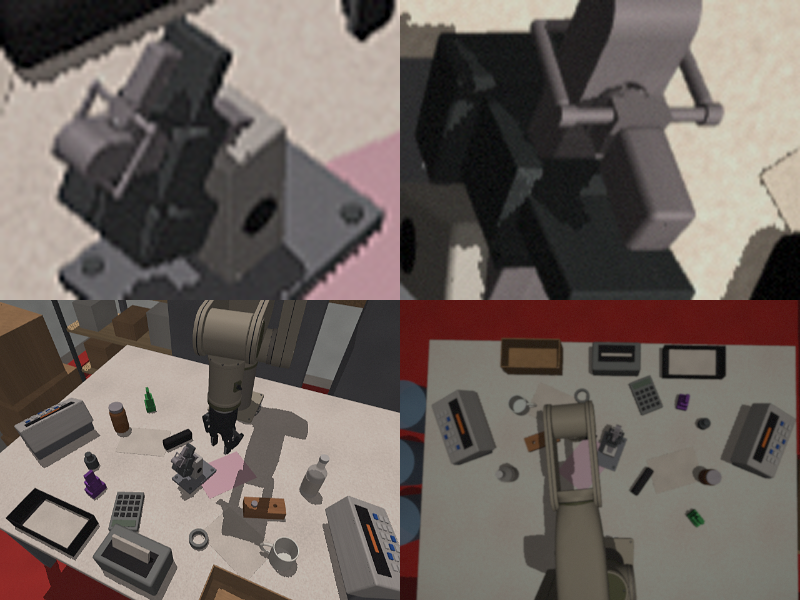

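The picture shows the weight on the arm against the collar, the pin in front of it, and the loop down both sides of the bar. The bystanders look unmoved. One more check that the shoulder is still seated.

Run:
```python
from arm import *
for n in('w9','w10','w11','w15'):
    z=np.load(n+'.npz'); q=(cloud(z['d'],z['K'],z['E'])-O)@A.T
    h=(abs(q[...,0]-61)<3)&(abs(q[...,1])>12)&(abs(q[...,1])<20)&(q[...,2]>12)&(q[...,2]<28)
    t=(abs(q[...,1])<4)&(abs(q[...,0]-54)<5)&(q[...,2]>45)&(q[...,2]<60)
    f=(abs(q[...,1])<8)&(q[...,0]>66)&(q[...,0]<73)&(abs(q[...,2]-11)<4)
    print(n,'hinge top',h.sum(),np.percentile(q[h][:,2],90).round(2),[np.percentile(q[h&(q[...,1]*g>0)][:,2],90).round(1) if (h&(q[...,1]*g>0)).sum() else None for g in(1,-1)],'pin top',np.median(q[t][:,2]).round(2),'face',np.median(q[f][:,2]).round(2) if f.sum() else None)
```

```text
w9 hinge top 123 24.79 [np.float64(24.8), np.float64(22.2)] pin top 51.92 face 11.26
w10 hinge top 171 23.96 [np.float64(24.4), np.float64(23.1)] pin top 51.38 face 11.33
w11 hinge top 200 22.28 [np.float64(22.6), np.float64(21.8)] pin top 53.2 face 11.18
w15 hinge top 283 23.65 [np.float64(23.6), np.float64(23.7)] pin top 51.9 face 11.28
```

The shoulder leans back in the loose hole, so its front edge is about 1.4 mm up. I press it square once more.

```bash
python3 -m jog '[[[0.3,0.5,-0.2,0,0,0,0.3],[0.2,0.9,-0.2,0,0,0,0],[0,0.8,0,0,0.02,0,0],[0,0.2,0,0,0.026,0,0],[0,0,0,0,0.026,0,0],[0,0,0,0,0.0252,0,0],[0,0,0,0,0,0,0],[0,0,0,0,0,0,0]]]' 40
python3 - <<'E'
from arm import *
s=telemetry.sense(); print(s['finger_gap'],A@(s['tool_pos']-O),rows(W([54,0,60]),TP,s))
E
```

```text
time: 32.88
tool_pos: [499.6, -10.1, 277.3]
tcp_rot: [-179.9, -35.0, -20.1]
ft_force: [0.4, 0.6, -0.2]
finger_gap: 0.0
0.0029036518884512923 [ 8.71350248e+01 -1.34913158e-02  1.24619982e+02] (array([-0.663,  0.002,  1.292]), array([-0.0002, -0.0001, -0.0003]))
```

```bash
python3 -m jog '[[[-0.363,0,0.2,0,0,0,0],[-0.3,0,0.5,0,0,0,0],[0,0,0.4,0,0,0,0],[0,0,0.192,0,0,0,0],[0,0,0.05,0,0,0,0],[0,0,0.05,0,0,0,0],[0.02,0,0.04,0,0,0,0],[0.02,0,0.02,0,0,0,0],[0,0,0,0,0,0,0]]]'
python3 - <<'E'
from arm import *
s=telemetry.sense(); print(A@(s['tool_pos']-O),A@s['ft_force'])
E
```

```text
time: 34.0
tool_pos: [516.1, -15.3, 202.3]
tcp_rot: [-179.8, -35.4, -20.1]
ft_force: [-4.9, 0.8, 9.8]
finger_gap: 0.2
[58.29393354  0.77645295 53.29887492] [ 1.69303815 -0.9530114  10.83181811]
```

```bash
python3 -m jog '[[[0,0,0.02,0,0,0,0],[-0.02,0,0.01,0,0,0,0],[0,0,-0.05,0,0,0,0],[0,0,-0.3,0,0,0,0],[0,0,-0.8,0,0,0,0.3],[0,0,-0.8,0,-0.01,0,0.5],[0,0,0,0,-0.026,0,0.5],[0,0,0,0,-0.026,0,0.5],[0,0,0,0,-0.026,0,0.5],[-0.3,0,0,0,-0.0092,0,0.5],[0,0,0,0,0,0,0.5],[0,0,0,0,0,0,0.5]]]'; python3 look.py w16 >/dev/null; python3 loop.py w16
python3 - <<'E'
from arm import *
for n in('w11','w15','w16'):
    z=np.load(n+'.npz'); q=(cloud(z['d'],z['K'],z['E'])-O)@A.T
    h=(abs(q[...,0]-61)<3)&(abs(q[...,1])>12)&(abs(q[...,1])<20)&(q[...,2]>12)&(q[...,2]<28)
    t=(abs(q[...,1])<4)&(abs(q[...,0]-54)<5)&(q[...,2]>45)&(q[...,2]<60)
    w=(abs(q[...,1])<16)&(abs(q[...,0]-20)<18)&(q[...,2]>45)&(q[...,2]<65)
    print(n,np.percentile(q[h][:,2],90).round(2),'pin top',np.median(q[t][:,2]).round(2),'tab',np.median(q[w],axis=0).round(1))
s=telemetry.sense(); print(s['time'],s['tool_pos'],s['ft_force'])
E
```

```text
time: 35.5
tool_pos: [447.8, 9.0, 275.8]
tcp_rot: [-179.9, -0.2, -20.0]
ft_force: [-0.2, 0.7, 0.1]
finger_gap: 42.6
6 79 theta [-135.   88.   98.] pos [60.3 17.4 12.1]
10 51 theta [84. 89. 95.] pos [61.2 17.   6.8]
14 51 theta [85. 88. 93.] pos [ 61.5 -17.1   2.9]
18 46 theta [85. 86. 89.] pos [62.2 -0.  -1. ]
22 44 theta [85. 86. 88.] pos [62.8 -0.1 -4.8]
26 63 theta [84. 86. 88.] pos [63.  13.5 -9.8]
30 102 theta [84. 86. 90.] pos [ 63.3  -0.  -12.2]
34 3 theta [86. 86. 87.] pos [ 63.3 -14.4 -15.1]
1 52 [ 62.6  16.2 -12.4]
-1 53 [ 63.3 -16.1 -12.3]
pin top 595 [[41.  -6.2 45.8]
 [52.7 -0.4 53.2]
 [56.4  5.1 55.1]]
w11 22.28 pin top 53.2 tab [26.9  0.4 56.9]
w15 23.65 pin top 51.9 tab [27.  -0.1 56.8]
w16 23.64 pin top 53.18 tab [26.6  0.2 57.5]
35.55 [447.68347208   9.06539419 275.97152778] [-0.34845315  0.03280736 -0.15194956]
```

```bash
python3 -c "
from bench import job; print(job.hand_in())"
```

```text
the job is handed in; nothing more can be done
None
```

The weight hangs on the arm, the hitch pin is in the hole in front of it, and its loop has snapped home underneath. I handed in at about 35.6 s of the 72 s allowed.

**How it went:**
- **Weight:** I hung the dark weight by its sleeve, and it rests against the collar.
- **Pin:** It went in from above with its loop towards the free end. My first release carried the pin up about 2 mm and twisted it about 7°. I squared the loop with the jaws and pressed the pin home again, meeting 18 N with its top 53 mm above the bar's centre line, as expected.
- **Loop:** I pushed it over the bar's end until it snapped past, then swept it to its stop.

**Last checks:**
- **Loop:** It measures about 86–90°, with the cross wire under the bar on both sides.
- **Weight:** Its position has not changed since it was hung.
- **Robot:** It is clear of everything and the wrist force is about 0.
- **Other things on the desk:** They looked unmoved in the last scene and top views.

**One check disagreed:** the hinge side of the pin's shoulder measures about 1.4 mm higher than straight after the first pressing. The pin leans back a few degrees in the 12 mm hole and returned to that lean after I pressed it once more. I take this as play in the hole rather than the pin not being home.

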